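# Lock the drum-lifting beam with its hitch pin

### The arm

A 6-joint arm with a two-finger parallel gripper is mounted at the origin on the work surface. World frame = base frame: x ahead of the robot, y to its left, z up, the work surface at z = 0. Lengths are in m, angles in degrees, forces in N, time in s.
With the tool pointing down it reaches from about 0.25 to 0.725 m from the base axis. Payload 9.7 kg.
Tool frame: the origin (TCP) lies midway between the tips of the shut fingers; the grasp point (between the pads) lies 19 mm behind it; z points along the fingers, y is the direction in which the jaws open and shut (so a half turn about z gives the same grasp; the last joint's range is limited). The gripper opens to 85 mm and grips with 20 to 120 N. Pads are 22 mm wide; open, the fingers measure 114 mm over their backs; the gripper's body (76 mm by 85 mm) begins 54 mm behind the grasp point. The pads swing forward as they close: fully open they stand 13 mm farther back than shut.
Start: joints at [-76.719, 4.979, 10.078, 95.1, 0, 90], TCP at [0.126, -0.535, 0.231] pointing down, gripper open.
Joint ranges: [-179.16, 179.16], [-48.56, 103.87], [-65.8, 70.77], [-126.05, 130.52], [-82.76, 87.17], [-180, 180]. Speed limits (degrees/s): [127.2, 127.2, 147.25, 180, 180, 180].

### API

Orientations are given as [roll, pitch, yaw] about the fixed x, y, z axes, in that order (R = Rz(yaw) Ry(pitch) Rx(roll)).
In Python, from workcell import get_obs, camera, get_calibration, job_done gives the robot as it stands.
- The arm moves only by the tool play_rows, never from a script. Its argument "commands" is text: rows parted by semicolons, each of 5 numbers parted by spaces: the opening, from 0 (shut) to 1 (fully open), then the shift along the world's x, y, z in mm, then the turn about the world's z in degrees. A call has 1 to 10 rows; each row is the pose to reach, as a shift and turn from the pose commanded when the call began; what a row does not reach only later rows make up. A row lasts 1/12 s, in which the tool goes at most 41.7 mm and 7.16 degrees, less where a joint would pass 70% of its speed; a pose out of reach is approached as far as the arm can. A call with a gripper value outside its range is refused whole. The fingers move at their own pace and stop on an object; "force" is the grip in N (left out, the last holds). Time passes only in rows, so rows that repeat a pose let the fingers close. It gives the time, the measured TCP pose, the force and the opening at its end, in the units of the state.
- get_obs(): the state, without advancing time (a new reading comes with each control period).
- camera(name): name is "side" or "top"; returns the picture (420x560x3 uint8, red, green, blue); there is no depth.
- get_calibration(name): a dict with "fx", "fy", "cx", "cy" (pixels), "k1" (the pictures are not rectified: a ray, as slopes to the right and down, at radius r is drawn at 1 + k1 r^2 times it, then the intrinsics apply), "eye" and "attitude" of the camera in the world. Camera axes: x right, y down, z forward; pixel columns grow to the right and rows downward; lengths in m; the calibration is good to about 2 mm. A picture is of the moment at which its call begins. get_calibration takes no time and is no camera call.
- job_done(): hands the job in, once; it reports no verdict.
The state is a dict: "time": time; "q": joint angles; "qd": joint speeds; "joint_efforts": joint torques, N m; "ee_pos": TCP position; "tcp_rot": TCP orientation; "wrist_force": force on the tool from outside, world axes, zero at the start; "torque": the same for the moment, N m; "opening": finger opening in m.
Only numpy, scipy, OpenCV 4.12 (cv2) and the standard library are available. Lean on these libraries where they do the work, as an engineer would, in place of code of your own. Each camera call takes 0.05 s, during which the arm holds its last target.

### The job

Take the hitch pin with the large hinged loop from the wooden rack, push it down through the cross hole near the end of the horizontal steel shaft until its collar rests on the shaft, with the loop pointing out past the shaft's free end. Then swing the loop down over the shaft end until it snaps fully shut around the shaft, and let go.

Things in the scene. Friction and masses are not known exactly. Their poses are not given: they have to be found in the camera images.
- pin_grip (a point): Centre of the right hitch pin's 24 mm square grip block (faces along x, y; top 20 mm above). Pin upright in a rack hole (one of three, pitch 105 mm, top 85 mm high), 0.4 kg. Collar 40 mm across, underside 40 mm below this point; then a 14 mm round shank, 75 mm long, tapered to a 6 mm tip. z up, x to the open loop's side. Two like pins beside it have a small loop (46 mm wide, 42 mm long) or none.
- hole (a point): Centre of the mouth of the 26 mm round vertical through hole, on the top face (120 mm above the table) of a fixed level 44 mm square steel shaft. z up; x along the shaft to its free end, 25 mm from this point, with free space beyond and below. An eye plate 7 mm proud of the shaft starts 77 mm behind the hole, the stand's yellow upright (135 mm high) 140 mm behind.
- loop (a joint): Loop swing, rad: 0 open (out to the pin's +x, 10 deg above level), 1.57 shut (80 deg below level). The hinge lies along the pin's y, on its axis, 30 mm below pin_grip. An over-centre spring holds either end: pushing the cross bar down takes about 1 N; past 0.8 rad it snaps shut by itself. Shut, it keeps the pin from entering the hole.
- loop_bar (a point): Middle of the cross bar at the end of the loop, 78 mm from the hinge. The loop is a U of 7 mm round steel rod, 65 mm wide inside, 79 mm outside. It swings with the joint; open, the bar is 14 mm above the hinge; shut, it lies below the shaft near the shank's tip.

How it is judged (in metres and radians):
On the way:
1. the pin is down in the cross hole with its collar on the shaft, its loop still open (z of pin_grip in the frame of hole between 0.03 and 0.048 m and horizontal distance between pin_grip and hole below 0.014 m and angle between pin_grip's own z axis and vertical below 0.18 rad and value of joint loop below 0.5 rad), for 0.2 s.
At the end, for the whole second after the job is handed in: The pin stands in the cross hole, collar on the shaft (pin_grip 30 to 48 mm above and within 14 mm of the hole's centre, upright within 10 degrees), its loop swung shut (joint above 1.3 rad) with the cross bar under the shaft (over 50 mm below its top face), at rest (z of pin_grip in the frame of hole between 0.03 and 0.048 m and horizontal distance between pin_grip and hole below 0.014 m and angle between pin_grip's own z axis and vertical below 0.18 rad and value of joint loop above 1.3 rad and z of loop_bar in the frame of hole below -0.05 m and velocity of joint loop below 0.3 rad/s); the robot touches nothing.
It also fails if it takes over 59 s, if anything falls off the work surface, if the arm or the gripper's body presses on something with over 40 N, if the wrist force passes 120 N, or if a joint passes its speed limit or range.

## Working session

There is one attempt and no reset: what is moved stays moved. The work goes in short steps, Python scripts to look and compute and a tool call to move; the robot and the scene stay as the last step left them, time stands still between calls to the robot, and variables do not carry over. Pictures are saved under pics/ and viewed, and the job is handed in when it is done.

Besides the shell and the picture viewer there is one more tool, called by a JSON object that holds its "fn" and its "kwargs", one argument or row to a line. play_rows: Moves the arm, as the interface text tells. Its arguments: {"type":"object","properties":{"commands":{"type":"string"},"force":{"type":"number"}},"required":["commands"]}

```bash
mkdir -p pics; ls; python3 - <<'E'
from workcell import *
import cv2
for n in("side","top"):
    c=get_calibration(n);print(n,c)
    cv2.imwrite(f"pics/{n}0.png",camera(n)[:,:,::-1])
o=get_obs();print(o)
E
```

```text
pics
side {'fx': 535.2358937689835, 'fy': 535.2358937689835, 'cx': 270.832009568375, 'cy': 211.54916208812477, 'k1': -0.13519560549157245, 'eye': array([ 0.34003054, -0.88043952,  1.04854136]), 'attitude': array([-137.23981198,   -0.36432288,  -15.38761343])}
top {'fx': 537.6971670055068, 'fy': 537.6971670055068, 'cx': 286.6821394678481, 'cy': 201.73354484121037, 'k1': 0.029439492793926502, 'eye': array([ 0.47882328, -0.04719427,  1.19581725]), 'attitude': array([-175.12622753,    0.22858443,  -90.71969078])}
{'time': 0.1, 'q': array([-7.67190069e+01,  5.01026990e+00,  1.00385864e+01,  9.50998416e+01,
        5.49523503e-04,  8.99996688e+01]), 'qd': array([ 0.05604225, -0.05070581,  0.1626871 ,  0.005819  , -0.06109598,
        0.0451508 ]), 'joint_efforts': array([-7.48788425e-04, -5.21562481e+01,  4.65653408e+01,  1.61125639e-02,
       -4.98947418e-05, -4.21252622e-06]), 'ee_pos': array([ 0.12630479, -0.53508777,  0.23062804]), 'tcp_rot': array([-1.79928475e+02, -5.49936526e-04,  1.32813236e+01]), 'wrist_force': array([ 0.40894529, -0.54553001, -0.11028541]), 'torque': array([-0.01676257, -0.01669205, -0.03237541]), 'opening': 0.0852483034540321}
```

View pics/side0.png

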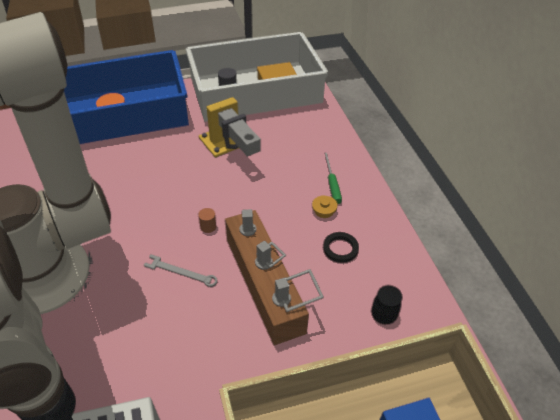

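View pics/top0.png

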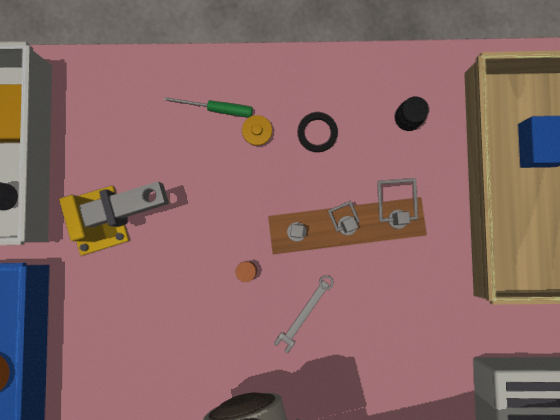

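The top view shows the large-loop pin at about (400,218) and the shaft hole at about (150,195). In the side view the pin is at about (282,288) and the hole at about (250,137). I'll zoom in on both.

```bash
python3 - <<'E'
import cv2,numpy as np
s=cv2.imread("pics/side0.png");t=cv2.imread("pics/top0.png")
def c(im,x,y,w=50,h=37,k=8):return cv2.resize(im[y-h:y+h,x-w:x+w],None,fx=k,fy=k,interpolation=cv2.INTER_CUBIC)
cv2.imwrite("pics/z1.png",c(t,400,205));cv2.imwrite("pics/z2.png",c(t,140,200))
cv2.imwrite("pics/z3.png",c(s,295,290));cv2.imwrite("pics/z4.png",c(s,240,135))
E
```

```text
(no output)
```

View pics/z1.png

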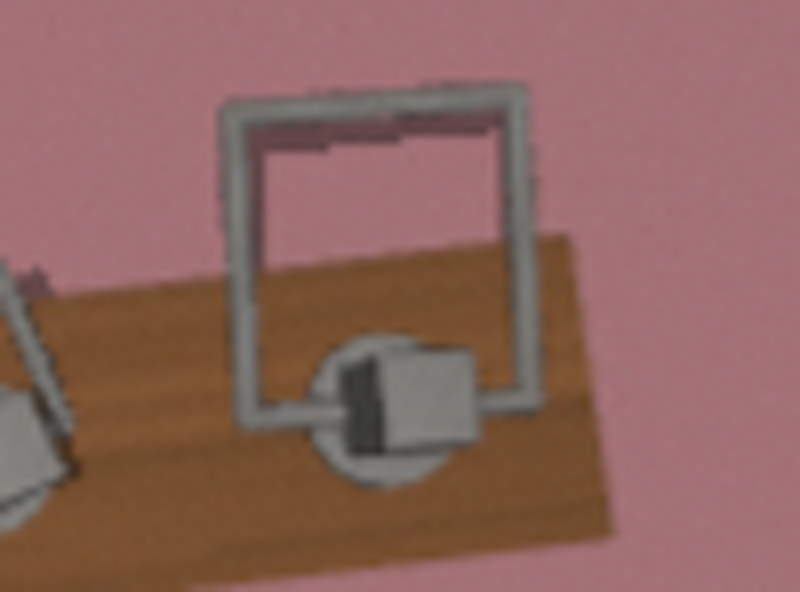

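View pics/z2.png

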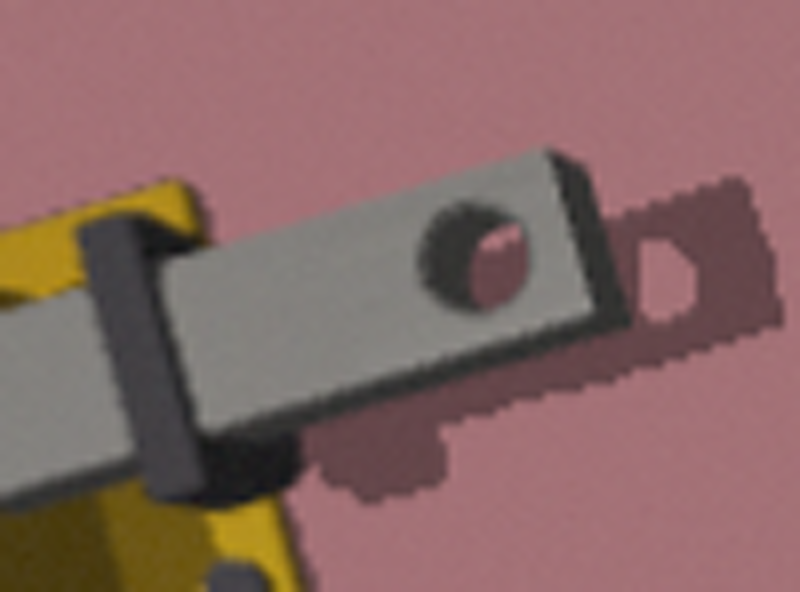

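View pics/z3.png

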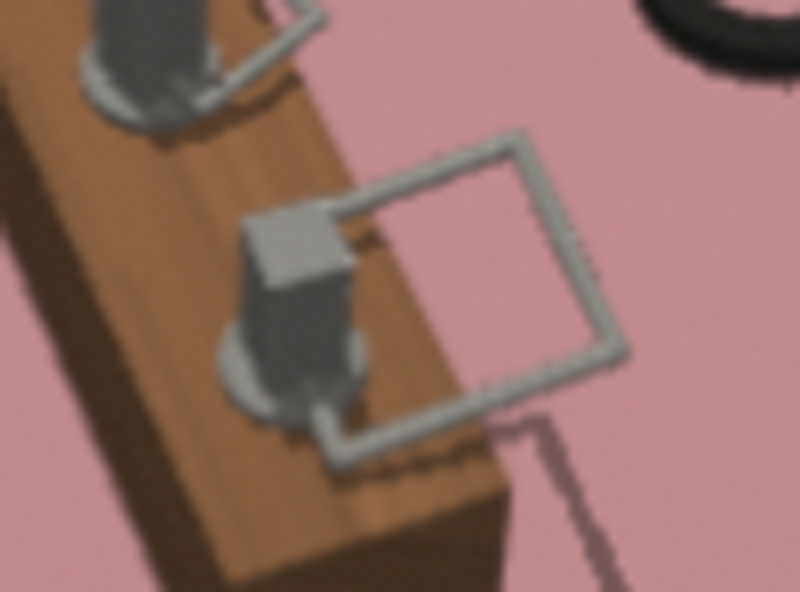

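View pics/z4.png

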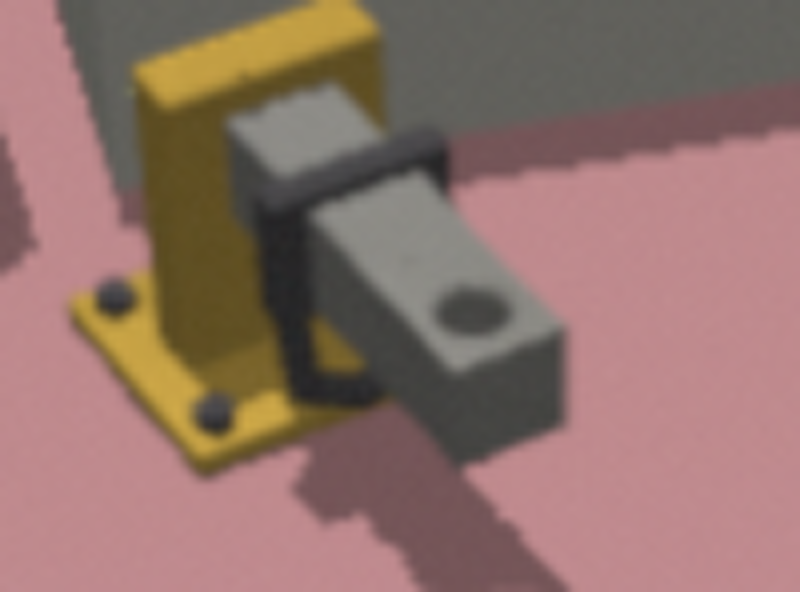

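```bash
cat > h.py <<'E'
import numpy as np,cv2
from scipy.spatial.transform import Rotation as R
from scipy.optimize import least_squares
from workcell import *
C={n:get_calibration(n) for n in("side","top")}
def proj(n,P):
    c=C[n];p=R.from_euler('xyz',c['attitude'],degrees=True).inv().apply(np.asarray(P)-c['eye'])
    x,y=p[0]/p[2],p[1]/p[2];f=1+c['k1']*(x*x+y*y)
    return np.array([c['fx']*x*f+c['cx'],c['fy']*y*f+c['cy']])
def tri(t,s):
    r=least_squares(lambda P:np.r_[proj('top',P)-t,proj('side',P)-s],[.5,-.1,.1],x_scale=.1)
    return r.x,np.abs(r.fun).max()
def z(o,u,k=8): return np.array(o)+(np.array(u)+.5)/k-.5
def onz(n,uv,zz):
    r=least_squares(lambda P:proj(n,[P[0],P[1],zz])-uv,[.5,-.1]);return r.x
E
python3 - <<'E'
from h import *
T1,T2,S3,S4=(350,168),(90,163),(245,253),(190,98)
L=dict(griptop=(T1,(431,399),S3,(298,243)),hole=(T2,(474,257),S4,(474,312)),
e1=(T2,(548,150),S4,(565,328)),e2=(T2,(597,315),S4,(460,370)),
barL=(T1,(235,110),S3,(517,140)),barR=(T1,(515,95),S3,(615,350)),hingeR=(T1,(532,400),S3,(338,458)))
for k,(a,u,b,v) in L.items():
    P,e=tri(z(a,u),z(b,v));print(k,P.round(4),round(e,2))
for n,a,u,h in [("t",T1,(431,399),.145),("t",T2,(474,257),.12),("t",T2,(548,150),.12),("t",T2,(597,315),.12),("t",T2,(160,262),.12),("t",T2,(208,425),.12)]:
    print(u,onz("top",z(a,u),h).round(4))
for n,a,u,h in [("s",S3,(298,243),.145),("s",S4,(474,312),.12)]: print(u,onz("side",z(a,u),h).round(4))
# rack edges in top, and grip top edges
for u in [(382,357),(475,348),(478,440),(386,450)]: print(u,onz("top",z(T1,u),.145).round(4))
E
```

```text
griptop [ 0.5358 -0.2725  0.142 ] 0.46
hole [0.5893 0.2334 0.1169] 0.38
e1 [0.6161 0.2144 0.1191] 0.51
e2 [0.5749 0.2016 0.1198] 1.04
barL [ 0.6111 -0.2323  0.1075] 0.1
barR [ 0.6146 -0.3036  0.1067] 0.32
hingeR [ 0.5376 -0.3085  0.0937] 0.34
(431, 399) [ 0.5348 -0.2716]
(474, 257) [0.5884 0.2327]
(548, 150) [0.6152 0.2143]
(597, 315) [0.5734 0.2018]
(160, 262) [0.5881 0.3111]
(208, 425) [0.547  0.2985]
(298, 243) [ 0.5361 -0.2746]
(474, 312) [0.5895 0.2295]
(382, 357) [ 0.5452 -0.26  ]
(475, 348) [ 0.5471 -0.2827]
(478, 440) [ 0.5246 -0.2827]
(386, 450) [ 0.5225 -0.2603]
```

Measured: pin grip at about (0.535, -0.273), top at z≈0.143, yaw≈+3.7°. Hole at about (0.589, 0.233), top at z≈0.119, shaft yaw≈-74.5°. Next I move toward the pin and learn the sense of joint 6.

{"fn": "play_rows", "kwargs": {
  "commands": "1 20 10 20 -2;1 50 30 30 -4;1 80 50 30 -6;1 115 75 30 -8;1 150 100 30 -9.6;1 185 120 30 -9.6;1 220 140 30 -9.6;1 255 163 30 -9.6;1 290 185 30 -9.6;1 310 200 30 -9.6",
  "force": 50
}}

```text
time: 0.93
ee_pos: [0.4391, -0.333, 0.2606]
tcp_rot: [-180.0, 0.0, 3.8]
wrist_force: [0.1, -1.1, 0.4]
opening: 0.0854
```

```bash
python3 - <<'E'
from h import *
o=get_obs();print(o['time'],o['q'],o['ee_pos'],o['tcp_rot'])
E
```

```text
0.9333 [-3.71959246e+01  5.93873870e+00  1.44006013e+01  9.84965887e+01
  3.50580807e-02  1.39015460e+02] [ 0.43905349 -0.3329916   0.26059448] [-1.79950760e+02  3.22129895e-03  3.78860636e+00]
```

{"fn": "play_rows", "kwargs": {
  "commands": "1 20 12 0 7;1 40 25 0 14;1 60 37 0 21;1 80 50 0 28;1 99 62 0 35;1 99 62 0 42;1 99 62 0 49;1 99 62 0 56;1 99 62 0 63;1 99 62 0 70"
}}

```text
time: 1.77
ee_pos: [0.5353, -0.2731, 0.2607]
tcp_rot: [-179.9, -0.0, 74.0]
wrist_force: [-0.3, 0.1, 0.1]
opening: 0.0856
```

{"fn": "play_rows", "kwargs": {
  "commands": "1 0 0 0 7;1 0 0 0 14;1 0 0 0 21;1 0 0 0 28;1 0 0 0 35;1 0 0 0 42;1 0 0 0 49;1 0 0 0 56;1 0 0 0 63;1 0 0 0 70"
}}

```text
time: 2.6
ee_pos: [0.5353, -0.2732, 0.2608]
tcp_rot: [-180.0, -0.1, 144.0]
wrist_force: [0.2, 0.0, 0.8]
opening: 0.0855
```

{"fn": "play_rows", "kwargs": {
  "commands": "1 0 0 0 7;1 0 0 0 14;1 0 0 0 21;1 0 0 0 28;1 0 0 0 35;1 0 0 0 40;1 0 0 0 40;1 0 0 0 40"
}}

```text
time: 3.27
ee_pos: [0.5353, -0.2733, 0.2609]
tcp_rot: [180.0, -0.0, -176.5]
wrist_force: [-0.6, -1.4, 0.1]
opening: 0.0852
```

```bash
python3 - <<'E'
from h import *
o=get_obs();print(o['time'],o['q'],o['ee_pos'],o['tcp_rot'])
s=camera("side");cv2.imwrite("pics/s1.png",cv2.resize(s[180:380,180:420,::-1],None,fx=3,fy=3))
print(proj('side',[.5355,-.273,.143]),proj('side',o['ee_pos']),proj('side',o['ee_pos']+[0,0,-.118]))
E
```

```text
3.2667 [-2.70434837e+01  1.31421319e+01  2.26329592e+01  9.95270703e+01
 -1.51367814e-04 -3.05547239e+01] [ 0.53527992 -0.2732515   0.26094791] [ 1.79981706e+02 -3.12874189e-02 -1.76488755e+02]
[281.29879431 282.95881863] [282.53791563 246.9815329 ] [281.22938447 283.09340716]
```

View pics/s1.png

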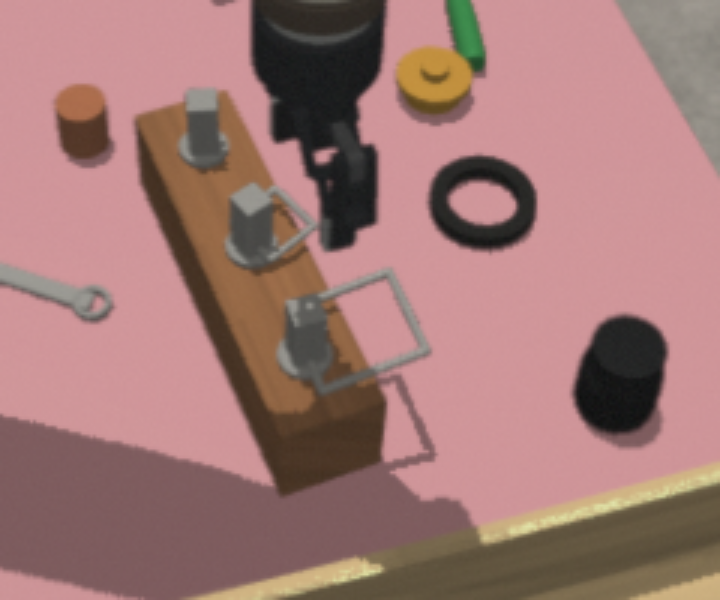

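The open gripper sits above the large-loop pin, whose top is at crop (305,303), and the two fingers straddle it along the rack. Descending.

{"fn": "play_rows", "kwargs": {
  "commands": "1 0 0 -30 0;1 0 0 -60 0;1 0 0 -90 0;1 0 0 -110 0;1 0 0 -125 0;1 0 0 -140 0;1 0 0 -150 0;1 0 0 -155 0;1 0 0 -155 0;1 0 0 -155 0"
}}

```text
time: 4.15
ee_pos: [0.5355, -0.2734, 0.1069]
tcp_rot: [-180.0, 0.0, -176.4]
wrist_force: [0.3, -0.5, 0.5]
opening: 0.0855
```

```bash
python3 - <<'E'
from h import *
s=camera("side");cv2.imwrite("pics/s2.png",cv2.resize(s[200:360,200:400,::-1],None,fx=4,fy=3.75))
s=camera("top");cv2.imwrite("pics/t2.png",cv2.resize(s[150:270,320:480,::-1],None,fx=5,fy=5))
E
```

```text
(no output)
```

View pics/s2.png

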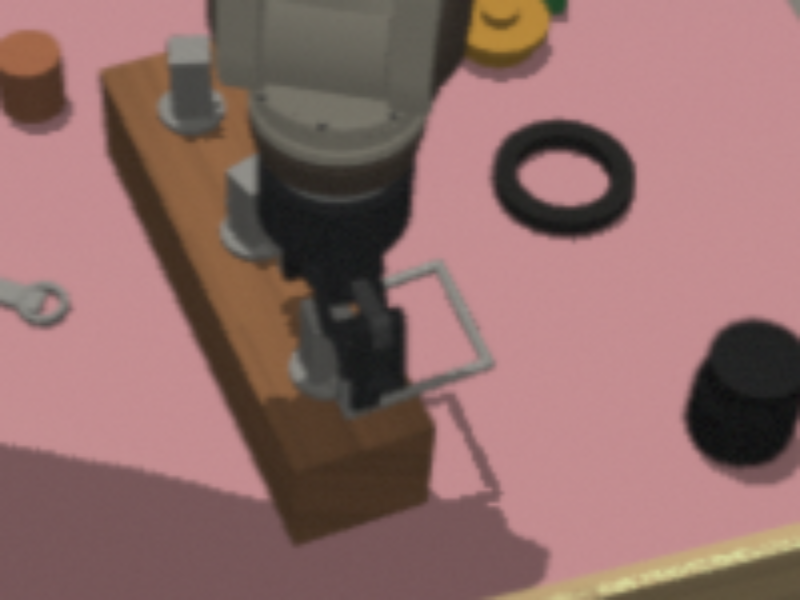

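View pics/t2.png

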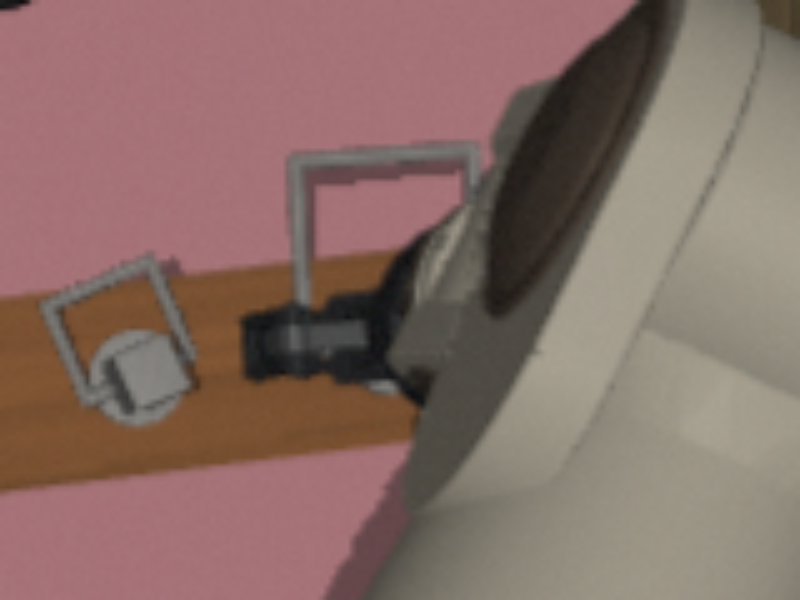

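The near finger is at side crop (370,360), level with the block, and the loop is untouched at (440,265)-(490,365). Closing.

{"fn": "play_rows", "kwargs": {
  "commands": "0.6 0 0 0 0;0.4 0 0 0 0;0.2 0 0 0 0;0 0 0 0 0;0 0 0 0 0;0 0 0 0 0;0 0 0 0 0;0 0 0 0 0;0 0 0 0 0;0 0 0 0 0",
  "force": 60
}}

```text
time: 5.08
ee_pos: [0.5354, -0.2733, 0.1065]
tcp_rot: [-180.0, 0.0, -176.3]
wrist_force: [-0.8, 0.5, 3.5]
opening: 0.0236
```

{"fn": "play_rows", "kwargs": {
  "commands": "0 0 0 5 0;0 0 0 15 0;0 0 0 30 0;0 0 0 50 0;0 0 0 75 0;0 0 0 100 0;0 0 0 125 0;0 0 0 145 0;0 0 0 150 0;0 0 0 150 0"
}}

```text
time: 5.92
ee_pos: [0.5359, -0.2736, 0.2579]
tcp_rot: [-179.9, 0.1, -176.3]
wrist_force: [0.1, -0.0, -4.6]
opening: 0.0234
```

```bash
python3 - <<'E'
from h import *
s=camera("side");cv2.imwrite("pics/s3.png",cv2.resize(s[180:340,200:400,::-1],None,fx=4,fy=3.75))
s=camera("top");cv2.imwrite("pics/t3.png",cv2.resize(s[150:270,320:480,::-1],None,fx=5,fy=5))
E
```

```text
(no output)
```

View pics/s3.png

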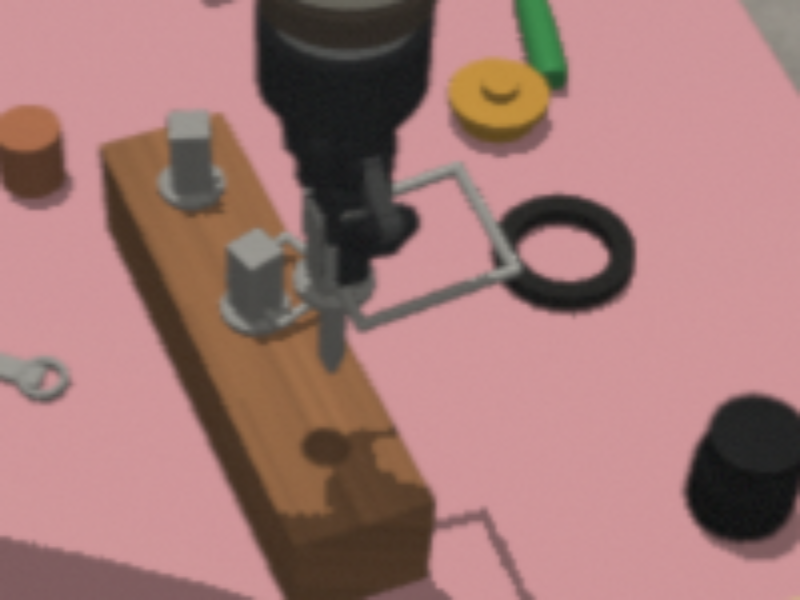

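View pics/t3.png

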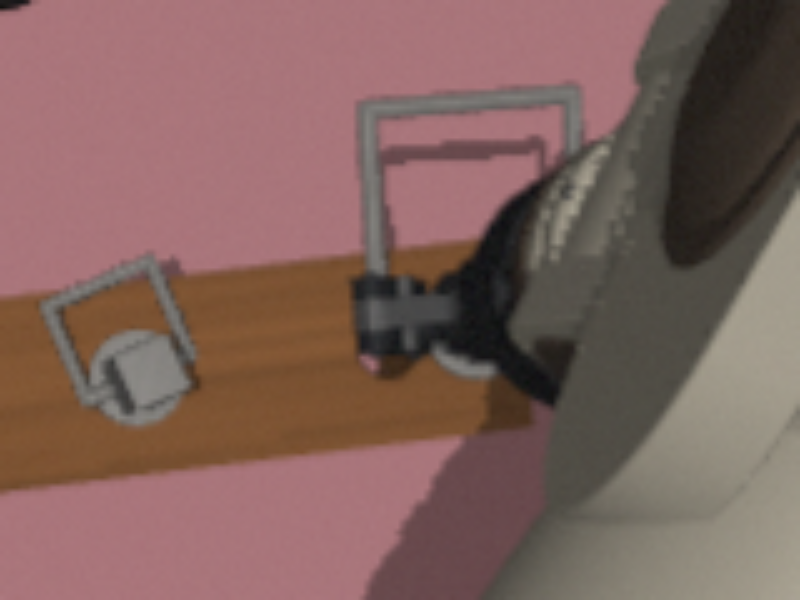

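Lifted with the loop still open: shank tip at side crop (332,370), loop bar corners at (458,170) and (517,268). I'll check where the pin sits relative to the TCP.

```bash
python3 - <<'E'
from h import *
o=get_obs();p=o['ee_pos'];print(p,o['tcp_rot'])
def s(u):return np.array([200+(u[0]+.5)/4-.5,180+(u[1]+.5)/3.75-.5])
def t(u):return np.array([320,150])+(np.array(u)+.5)/5-.5
L,e=tri(t((370,108)),s((460,170)));Rr,e2=tri(t((570,94)),s((517,268)));print(L,e,Rr,e2)
d=L-Rr;print('yaw',np.degrees(np.arctan2(-d[0],d[1])),(L+Rr)/2-p)
print('tip',onz('side',s((332,370)),p[2]+.019-.115)-p[:2])
print('tip',onz('side',s((332,370)),p[2]+.021-.115)-p[:2])
# collar centre in side
print('collar',onz('side',s((334,277)),p[2]+.019-.036)-p[:2])
E
```

```text
[ 0.53522664 -0.2732532   0.2549618 ] [ 1.79956659e+02 -7.63355065e-02 -1.76319573e+02]
[ 0.61144856 -0.23321592  0.25708338] 0.7162332842617047 [ 0.61583909 -0.30325377  0.25777687] 1.0016319817210046
yaw 3.587064217220818 [0.07841718 0.00501835 0.00246832]
tip [ 2.63608453e-03 -7.25981267e-05]
tip [ 0.00219131 -0.00143754]
collar [0.00233753 0.00193898]
```

{"fn": "play_rows", "kwargs": {
  "commands": "0 0 0 15 0;0 3 10 35 0;0 6 30 40 -3;0 9 55 40 -7;0 12 85 40 -11;0 15 115 40 -16;0 18 145 40 -21;0 21 175 40 -26;0 24 205 40 -31;0 27 235 40 -36"
}}

```text
time: 6.85
ee_pos: [0.5618, -0.0368, 0.2943]
tcp_rot: [-179.9, -0.1, 147.4]
wrist_force: [0.7, 0.8, -3.1]
opening: 0.0234
```

{"fn": "play_rows", "kwargs": {
  "commands": "0 3 30 0 -5;0 6 60 0 -10;0 9 90 0 -15;0 12 120 0 -20;0 15 150 0 -25;0 18 180 0 -30;0 21 210 0 -34;0 24 240 0 -38;0 26 260 0 -41;0 26 270 0 -42"
}}

```text
time: 7.68
ee_pos: [0.588, 0.2344, 0.2934]
tcp_rot: [-179.8, -0.0, 105.6]
wrist_force: [1.0, 0.0, -4.0]
opening: 0.0235
```

{"fn": "play_rows", "kwargs": {
  "commands": "0 0 2 -10 0;0 0 2 -20 0;0 0 2 -20 0;0 0 2 -20 0"
}}

```text
time: 8.02
ee_pos: [0.5878, 0.2335, 0.2744]
tcp_rot: [-179.8, 0.0, 105.7]
wrist_force: [0.4, -0.2, -3.4]
opening: 0.0234
```

```bash
python3 - <<'E'
from h import *
s=camera("side");cv2.imwrite("pics/s4.png",cv2.resize(s[50:200,150:350,::-1],None,fx=4,fy=4))
o=get_obs();print(o['ee_pos'],o['tcp_rot'],o['q'])
s=camera("top");cv2.imwrite("pics/t4.png",cv2.resize(s[130:280,60:260,::-1],None,fx=4,fy=4))
E
```

```text
[0.58801405 0.23346465 0.27543187] [-1.79892214e+02  1.03097043e-02  1.05675082e+02] [2.16545803e+01 1.86815970e+01 3.10933408e+01 1.02520018e+02
 9.74772002e-04 9.59795073e+01]
```

View pics/s4.png

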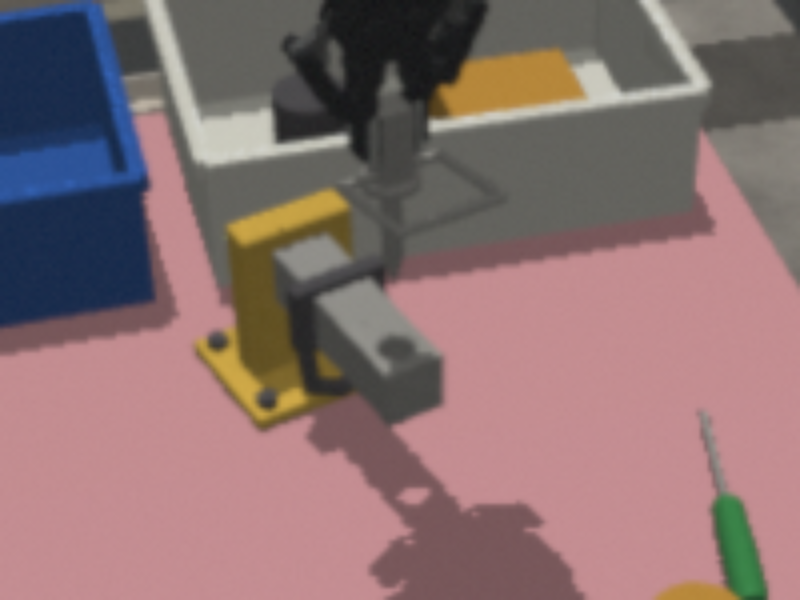

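View pics/t4.png

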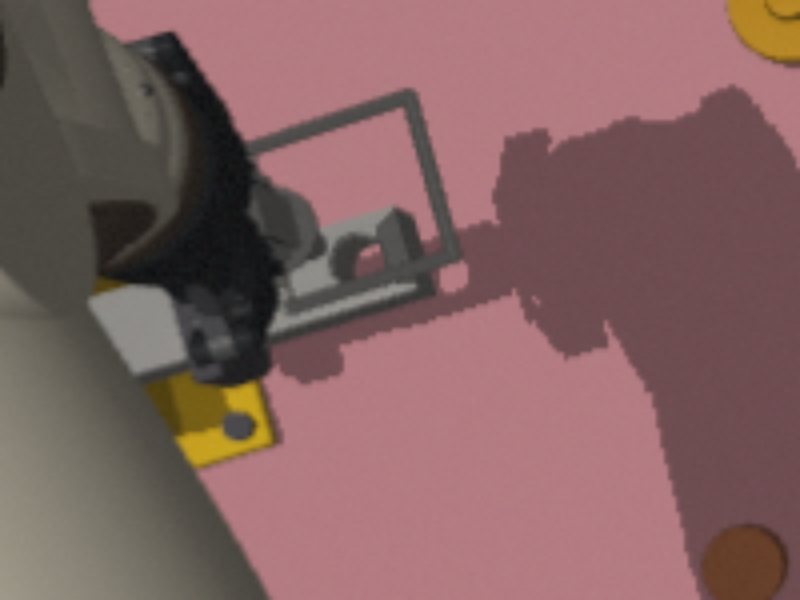

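In the side view the pin's tip is at crop (392,275) over the shaft and the hole at (397,345). In the top view the loop bar runs from (410,93) to (457,258), out past the shaft end. Measuring the residual offset.

```bash
python3 - <<'E'
from h import *
p=get_obs()['ee_pos']
s=lambda u:np.array([150,50])+(np.array(u)+.5)/4-.5
t=lambda u:np.array([60,130])+(np.array(u)+.5)/4-.5
print('tip',onz('side',s((393,274)),p[2]+.0185-.115),'hole',onz('side',s((397,347)),.12), onz('side',s((397,347)),.118))
A,e=tri(t((410,95)),s((503,198)));B,f=tri(t((457,256)),s((403,232)));print(A,e,B,f)
d=A-B;yaw=np.arctan2(-d[0],d[1]);M=(A+B)/2;print(np.degrees(yaw))
for n in(A,B):print(n-p)
y=np.radians(-74.5);print('pin axis from bar',M-p,M[:2]-.0768*np.array([np.cos(y),np.sin(y)]))
print(proj('top',[p[0],p[1],.12]),proj('side',[.5885,.2335,.12]))
E
```

```text
tip [0.58928735 0.23365633] hole [0.58981012 0.23027346] [0.59034813 0.23266585]
[0.64486382 0.17017879 0.27374609] 0.4056787999846847 [0.57492067 0.14893024 0.27610917] 0.9457408486868815
-73.10134672640483
[ 0.05662401 -0.06326816 -0.00238463]
[-1.33191271e-02 -8.45167198e-02 -2.15512779e-05]
pin axis from bar [ 0.02165244 -0.07389244 -0.00120309] [0.58936834 0.23356133]
[148.41652762 194.7615771 ] [248.12746776 135.72886485]
```

{"fn": "play_rows", "kwargs": {
  "commands": "0 0.5 -1 -15 0;0 0.5 -1 -30 0;0 0.5 -1 -42 0;0 0.5 -1 -54 0;0 0.5 -1 -64 0;0 0.5 -1 -74 0;0 0.5 -1 -84 0;0 0.5 -1 -84 0"
}}

```text
time: 8.78
ee_pos: [0.5883, 0.2324, 0.1901]
tcp_rot: [-179.9, 0.0, 105.7]
wrist_force: [-0.6, 1.2, -3.8]
opening: 0.0236
```

{"fn": "play_rows", "kwargs": {
  "commands": "0 0 0 -10 0;0 0 0 -20 0;0 0 0 -30 0;0 0 0 -38 0;0 0 0 -42 0;0 0 0 -45 0;0 0 0 -45 0"
}}

```text
time: 9.37
ee_pos: [0.5886, 0.2326, 0.1466]
tcp_rot: [-180.0, 0.0, 105.7]
wrist_force: [0.7, -0.2, -4.4]
opening: 0.0234
```

{"fn": "play_rows", "kwargs": {
  "commands": "0 0 0 -1 0;0 0 0 -2 0;0 0 0 -3 0;0 0 0 -4 0;0 0 0 -4.5 0;0 0 0 -4.5 0"
}}

```text
time: 9.87
ee_pos: [0.5888, 0.2327, 0.1427]
tcp_rot: [-180.0, 0.0, 105.7]
wrist_force: [-0.2, -0.3, -3.7]
opening: 0.0237
```

```bash
python3 - <<'E'
from h import *
s=camera("side");cv2.imwrite("pics/s5.png",cv2.resize(s[50:200,150:350,::-1],None,fx=4,fy=4))
s=camera("top");cv2.imwrite("pics/t5.png",cv2.resize(s[130:280,60:260,::-1],None,fx=4,fy=4))
E
```

```text
(no output)
```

View pics/s5.png

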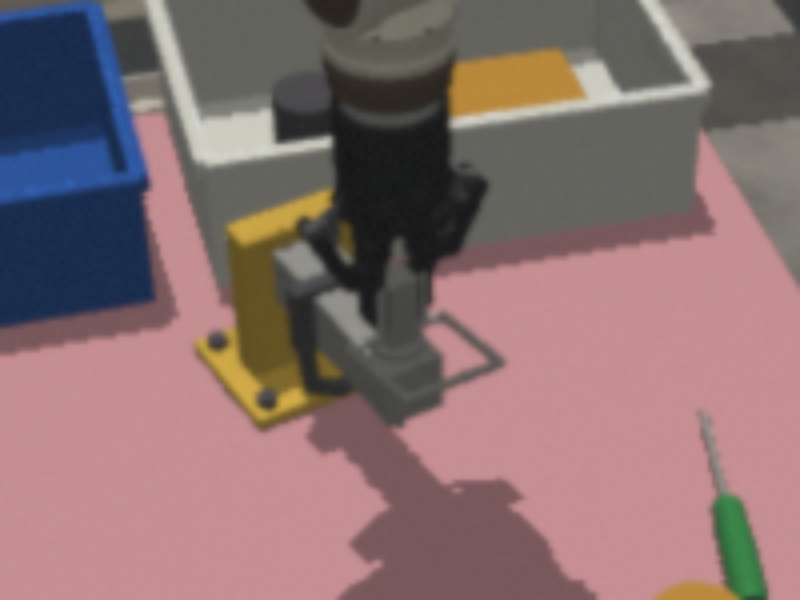

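View pics/t5.png

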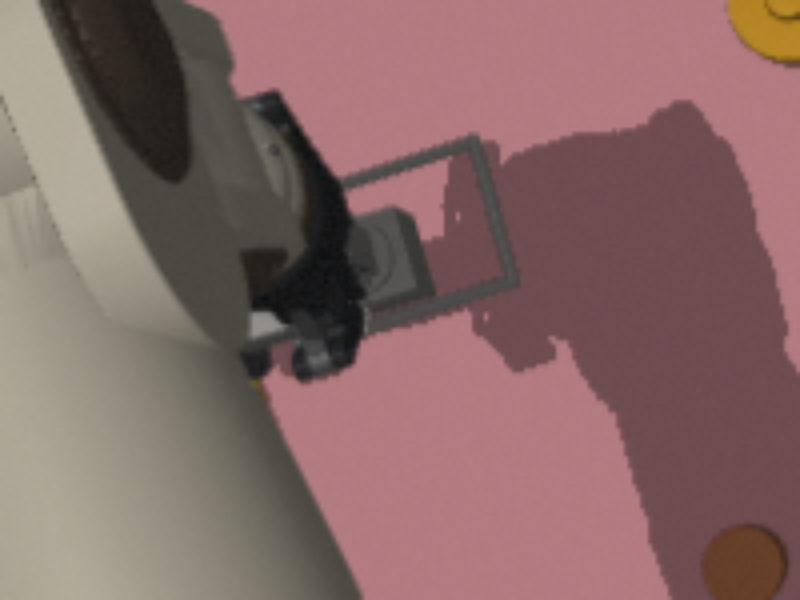

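The collar is almost on the shaft at side crop (405,350), with the loop open past the shaft end. Lowering to contact.

{"fn": "play_rows", "kwargs": {
  "commands": "0 0 0 -0.7 0;0 0 0 -1.4 0;0 0 0 -2 0;0 0 0 -2 0"
}}

```text
time: 10.3
ee_pos: [0.589, 0.2328, 0.1415]
tcp_rot: [179.9, -0.0, 105.7]
wrist_force: [-2.2, -1.5, 2.5]
opening: 0.0237
```

{"fn": "play_rows", "kwargs": {
  "commands": "0.35 0 0 0 0;0.45 0 0 0 0;0.55 0 0 0 0;0.65 0 0 0 0;0.65 0 0 0 0;0.65 0 0 10 0;0.65 0 0 30 0;0.65 0 0 60 0;0.65 0 0 90 0;0.65 0 0 100 0"
}}

```text
time: 11.13
ee_pos: [0.5894, 0.2329, 0.2464]
tcp_rot: [179.7, -0.0, 105.7]
wrist_force: [1.4, 0.1, 1.2]
opening: 0.0553
```

```bash
python3 - <<'E'
from h import *
s=camera("side");cv2.imwrite("pics/s6.png",cv2.resize(s[50:200,150:350,::-1],None,fx=4,fy=4))
s=camera("top");cv2.imwrite("pics/t6.png",cv2.resize(s[130:280,60:260,::-1],None,fx=4,fy=4))
E
```

```text
(no output)
```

View pics/s6.png

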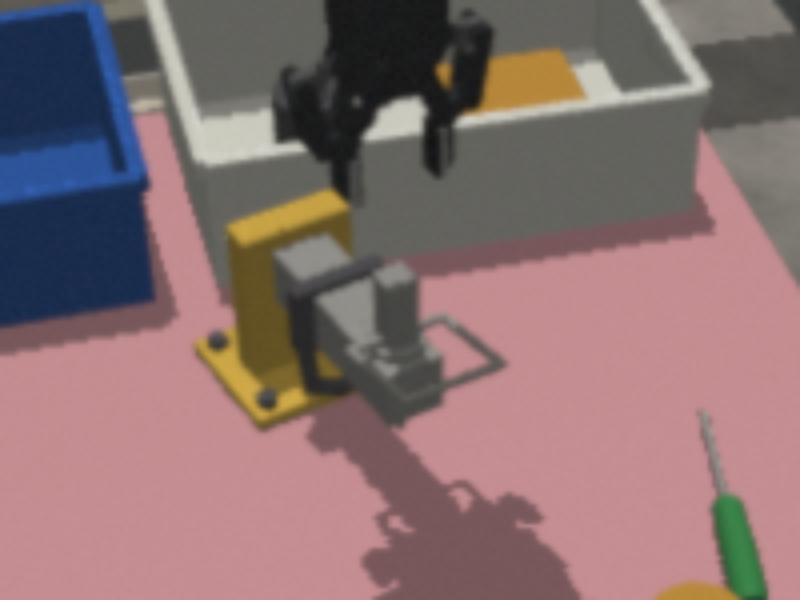

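View pics/t6.png

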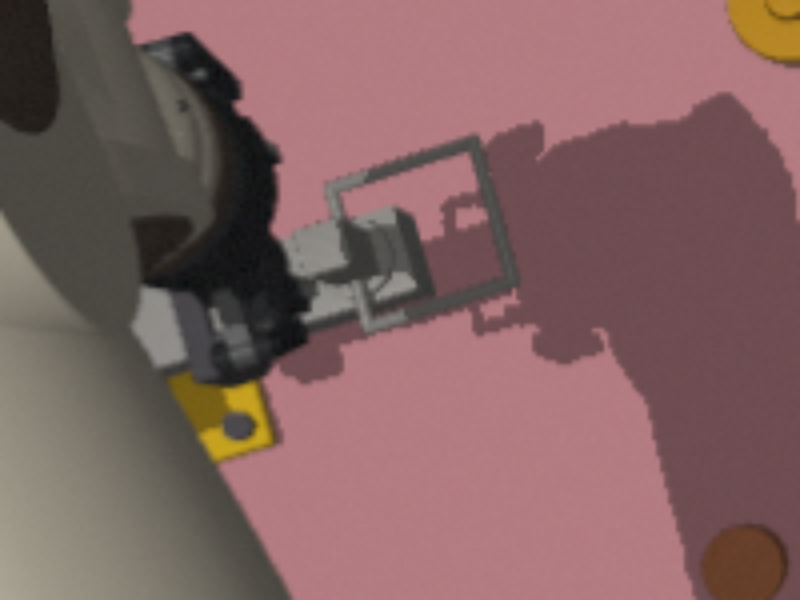

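The pin stands in the hole with its collar down and the loop open, bar at top crop (475,140)-(515,285). Next I move out over the bar with closed fingers.

{"fn": "play_rows", "kwargs": {
  "commands": "0.4 4 -14 0 0;0.2 8 -29 0 0;0 12 -43 0 0;0 16 -58 0 0;0 20 -72 0 0;0 20 -72 -20 0;0 20 -72 -40 0;0 20 -72 -60 0;0 20 -72 -75 0;0 20 -72 -75 0"
}}

```text
time: 12.07
ee_pos: [0.6077, 0.159, 0.1619]
tcp_rot: [-179.7, -0.0, 105.6]
wrist_force: [-0.7, 0.5, -0.5]
opening: 0.0002
```

```bash
python3 - <<'E'
from h import *
print(get_obs()['ee_pos'],get_obs()['wrist_force'],get_obs()['opening'])
s=camera("side");cv2.imwrite("pics/s7.png",cv2.resize(s[50:200,150:350,::-1],None,fx=4,fy=4))
s=camera("top");cv2.imwrite("pics/t7.png",cv2.resize(s[130:280,60:260,::-1],None,fx=4,fy=4))
E
```

```text
[0.60774024 0.1590342  0.16189831] [-0.69476468  0.51479793 -0.45646875] 0.00016005149007877157
```

View pics/s7.png

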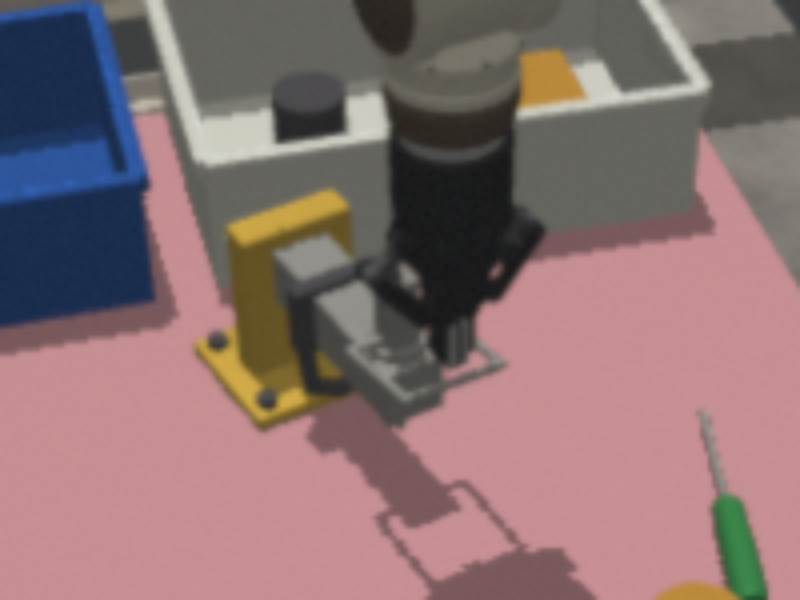

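View pics/t7.png

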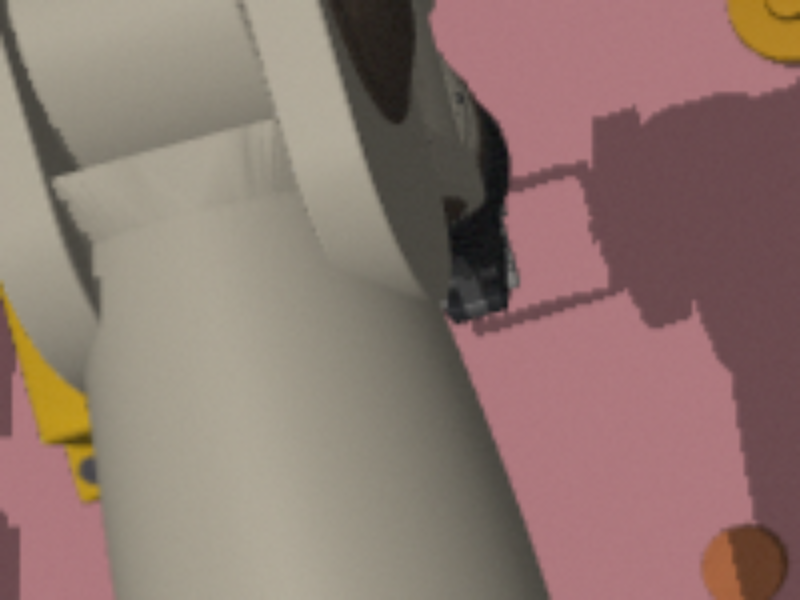

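The closed tips at side crop (457,360) hang over the middle of the bar at about (453,380). Pushing down now.

{"fn": "play_rows", "kwargs": {
  "commands": "0 0 0 -12 0;0 0 0 -20 0;0 0 0 -28 0;0 0 0 -36 0;0 0 1 -44 0;0 -1 3 -52 0;0 -1 4 -60 0;0 -2 6 -68 0;0 -2 7 -76 0;0 -2 7 -76 0"
}}

```text
time: 13.0
ee_pos: [0.6059, 0.1678, 0.0875]
tcp_rot: [-179.8, -0.0, 105.7]
wrist_force: [-0.6, 0.3, -0.3]
opening: -0.0003
```

```bash
python3 - <<'E'
from h import *
print(get_obs()['ee_pos'],get_obs()['wrist_force'],get_obs()['opening'])
s=camera("side");cv2.imwrite("pics/s8.png",cv2.resize(s[50:200,150:350,::-1],None,fx=4,fy=4))
E
```

```text
[0.60593043 0.1678347  0.08751639] [-0.55643192  0.31623505 -0.28982181] -0.00028934788420843723
```

View pics/s8.png

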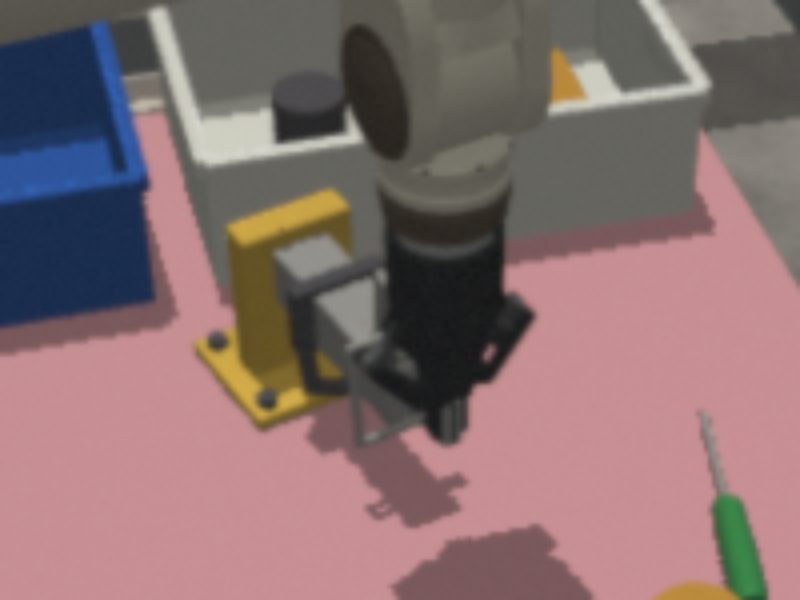

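The loop has snapped down: its near arm now runs from (355,345) to (360,445), with the bar under the shaft. Retreating outward and up.

{"fn": "play_rows", "kwargs": {
  "commands": "0 2 -8 5 0;0 5 -18 15 0;0 8 -28 40 0;0 8 -32 70 0;0 8 -35 100 0;0 8 -35 130 0;0 0 -60 150 0;0 -10 -95 150 0;0 -20 -130 150 0;0 -20 -150 150 0"
}}

```text
time: 13.88
ee_pos: [0.5859, 0.0141, 0.2428]
tcp_rot: [179.8, 0.1, 105.6]
wrist_force: [-0.5, 0.8, -0.7]
opening: 0.0004
```

{"fn": "play_rows", "kwargs": {
  "commands": "0 -20 -30 0 0;0 -40 -60 0 0;0 -60 -90 0 0;0 -60 -100 0 0;0 -60 -100 0 0;0 -60 -100 0 0"
}}

```text
time: 14.38
ee_pos: [0.527, -0.0833, 0.2412]
tcp_rot: [179.9, 0.0, 105.6]
wrist_force: [0.6, 1.0, 0.3]
opening: 0.0005
```

```bash
python3 - <<'E'
from h import *
o=get_obs();print(o['time'],o['ee_pos'],o['wrist_force'],o['qd'].round(2))
s=camera("side");cv2.imwrite("pics/s9.png",cv2.resize(s[80:180,180:310,::-1],None,fx=6,fy=6,interpolation=cv2.INTER_CUBIC))
s=camera("top");cv2.imwrite("pics/t9.png",cv2.resize(s[150:250,70:200,::-1],None,fx=6,fy=6,interpolation=cv2.INTER_CUBIC))
E
```

```text
14.3833 [ 0.527042   -0.08329968  0.24116042] [0.61184947 0.98494016 0.31747437] [ 1.98  0.96 -0.09 -0.19  0.1   0.41]
```

View pics/s9.png

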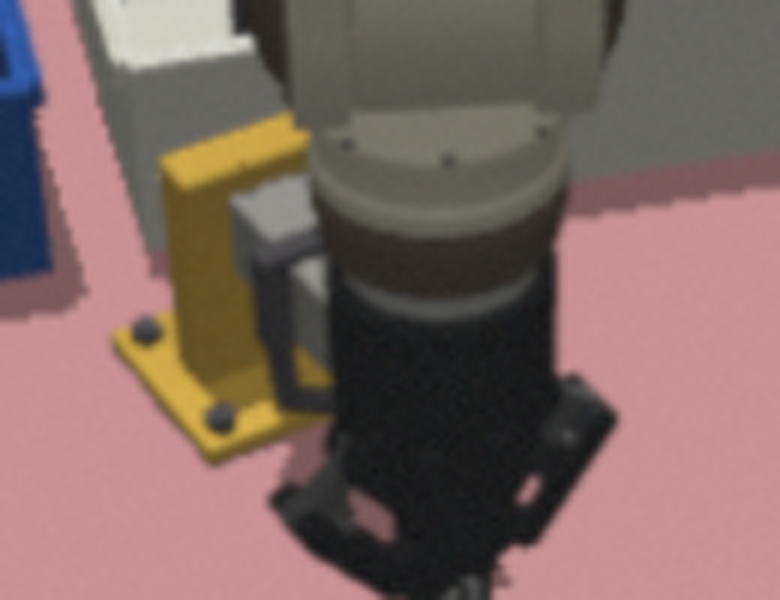

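View pics/t9.png

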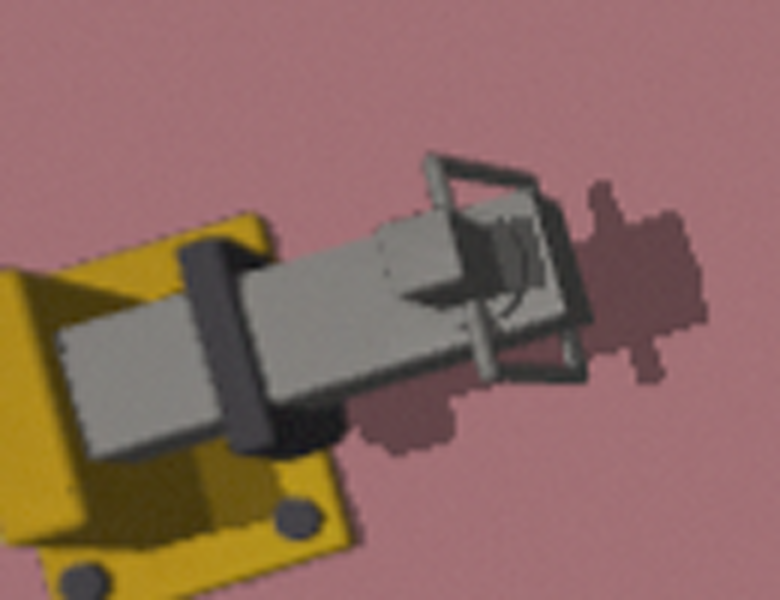

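The top view shows the loop folded down with its bar under the shaft end. I'll clear the side view for a check.

{"fn": "play_rows", "kwargs": {
  "commands": "0 -30 -20 0 0;0 -60 -40 0 0;0 -90 -60 0 0;0 -120 -80 0 0;0 -140 -100 0 0;0 -140 -110 0 0;0 -140 -110 0 0;0 -140 -110 0 0"
}}

```text
time: 15.15
ee_pos: [0.3876, -0.1921, 0.2398]
tcp_rot: [180.0, -0.0, 105.7]
wrist_force: [-0.3, 0.9, -0.2]
opening: 0.0002
```

```bash
python3 - <<'E'
from h import *
s=camera("side");cv2.imwrite("pics/s10.png",cv2.resize(s[80:180,180:310,::-1],None,fx=6,fy=6,interpolation=cv2.INTER_CUBIC))
E
```

```text
(no output)
```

View pics/s10.png

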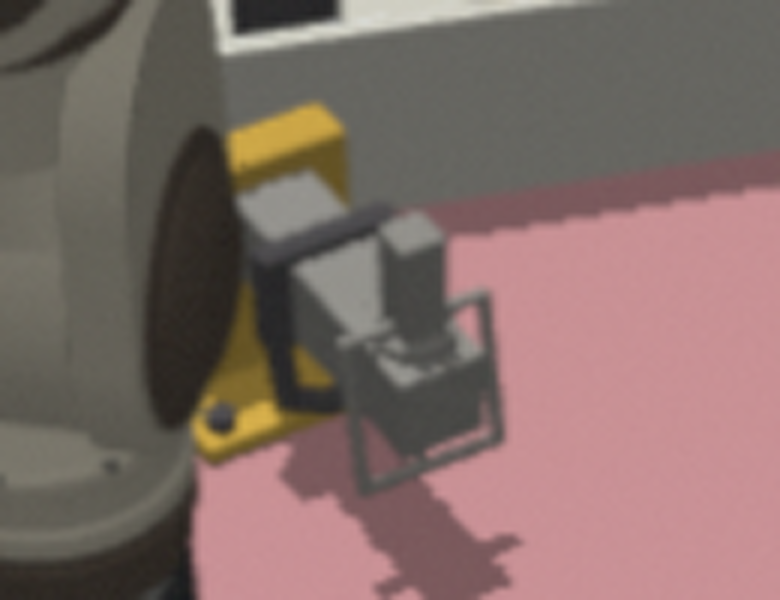

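```bash
python3 - <<'E'
from h import *
s=lambda u:np.array([180,80])+(np.array(u)+.5)/6-.5
t=lambda u:np.array([70,150])+(np.array(u)+.5)/6-.5
for a,b in [((572,376),(365,488)),((532,184),(500,437)),((432,160),(485,296)),((485,375),(345,343)),((422,253),(415,232))]: print(tri(t(a),s(b)))
E
```

```text
(array([0.55850825, 0.21614823, 0.04970517]), np.float64(0.6671914677568793))
(array([0.62695134, 0.22979799, 0.05404317]), np.float64(0.6873309393895966))
(array([0.62544625, 0.24563298, 0.12654244]), np.float64(0.31655781907687697))
(array([0.55397625, 0.22664356, 0.12893775]), np.float64(0.8784387667028852))
(array([0.58941145, 0.23415035, 0.17853374]), np.float64(0.863689951482769))
```

```bash
python3 - <<'E'
from workcell import *
print(job_done())
E
```

```text
the job is handed in; nothing more can be done
None
```

I took the large-loop hitch pin from the rack, turned it about 78°, and lowered it through the cross hole until the collar touched the shaft. The wrist force showed that contact. I let go with the loop still open past the shaft end, pushed its bar down with closed fingers until it snapped shut, and moved the arm clear. I handed the job in a little over 15 s in; it reports no verdict.

The last camera checks, triangulated from both views, all agreed with a finished job:
- **Pin:** its top is at z ≈ 0.1785 m (0.180 expected), within about 2 mm of the hole, and it looks upright.
- **Loop:** it hangs about 80° below level, which is fully shut, with the bar at z ≈ 0.052 m, about 68 mm below the shaft's top face.
- **Robot:** it touches nothing.

No check failed. The two views differed by up to about 1 pixel, or 2–3 mm.

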